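# Zero a click-stop bench length stop, set it five clicks out and lock it

## Robot

A 6-joint arm with a two-finger parallel gripper is mounted at the origin on a cart in front of the work surface, level with it; the furniture and walls round the work are solid. World frame = base frame: x ahead of the robot, y to its left, z up, the work surface at z = 0. Lengths are in m, angles in degrees, forces in N, time in s.
With the tool pointing down it reaches from about 0.325 to 1 m from the base axis. Payload 5.1 kg.
Tool frame: the origin (TCP) lies between the finger pads; the fingertips stand 14 mm ahead of it and the grasp point (between the pads) lies 5 mm behind it (arm.tip_extent is the distance from the TCP to the fingertips, in m); y points along the fingers, z is the direction in which the jaws open and shut, and the axes are right-handed (so a half turn about y gives the same grasp; the last joint's range is limited). The gripper opens to 85 mm and grips with 20 to 120 N. Pads are 22 mm wide; open, the fingers measure 114 mm over their backs; the gripper's body (76 mm by 85 mm) begins 54 mm behind the grasp point. The pads swing forward as they close: fully open they stand 13 mm farther back than shut.
Start: joints at [58.522, 7.093, 94.555, -0, 78.352, -4.733], TCP at [0.293, 0.58, 0.245] pointing down, gripper open.
Joint ranges: [-149.61, 149.61], [-58.7, 133.49], [1.44, 155.28], [-77.14, 257.14], [18.33, 153.61], [-166.67, 166.67]. Speed limits (degrees/s): [147.25, 147.25, 180, 180, 180, 180].

## Interface

Orientations are given as [roll, pitch, yaw] about the fixed x, y, z axes, in that order (R = Rz(yaw) Ry(pitch) Rx(roll)).
In Python, from cell import arm gives the robot as it stands.
- The arm moves only by the tool drive_tool, never from a script. Its arguments are lists of equal length, an entry for each row: "claw": the closure, from 0 (fully open) to 1 (shut); "travel": the shift along the tool's x, y, z in mm, a list of three; "roll": the turn about the tool's y in rad. A call has 1 to 12 rows; each row shifts and turns the commanded pose from where the row before left it, along the tool's axes as they then stand; what a row does not reach is not made up. A row lasts 1/8 s, in which the tool goes at most 62.5 mm and 10.7 degrees, less where a joint would pass 70% of its speed; a pose out of reach is approached as far as the arm can. A call with a gripper value outside its range is refused whole. The fingers move at their own pace and stop on an object; "squeeze" is the grip in N (left out, the last holds). Time passes only in rows, so rows that do not move let the fingers close. It gives the time, the measured TCP pose, the force and the opening at its end, in the units of the state.
- arm.get_state(): the state, without advancing time (a new reading comes with each control period).
- arm.read_camera(name): name is "scene" or "top"; returns a dict with "frame" (384x512x3 uint8, blue, green, red), "fx", "fy", "cx", "cy" (pixels), "D" ([k1, k2, p1, p2, k3] as OpenCV has them; the pictures are not rectified), "origin" and "orientation" of the camera in the world. Camera axes: x right, y down, z forward; pixel columns grow to the right and rows downward; lengths in m; the calibration is good to about 2 mm. A picture is of the moment at which its call begins. There is no depth.
- arm.sign_off(): hands the job in, once; it reports no verdict.
The state is a dict: "time": time; "joint_positions": joint angles; "joint_velocities": joint speeds; "tau": joint torques, N m; "ee_pos": TCP position; "ee_rot": TCP orientation; "ft_force": force on the tool from outside, world axes, zero at the start; "moment": the same for the moment, N m; "grip_width": finger opening in m.
Only numpy, scipy, OpenCV 4.12 (cv2) and the standard library are available. Lean on these libraries where they do the work, as an engineer would, in place of code of your own. Each camera call takes 0.05 s, during which the arm holds its last target.

## Task

Set the length stop on the bench: turn its black knob anticlockwise until the rod's brass collar comes home against the dark boss on the housing, without forcing it there, then turn the knob clockwise exactly five clicks from that zero and let it rest in the fifth click. Then push the red-tipped lock lever right over to the other side to lock it, and leave the parts lying round it where they are.

Things in the scene. Friction and masses are not known exactly. Their poses are not given: they have to be found in the camera images.
- knob_centre (a point): centre of the round black knob on its vertical axis, half-way up; fixed to the housing, so it does not show the knob's angle. Knob 44 mm across, 30 mm high (15 mm below to 15 mm above this point), finely ribbed, red pointer line on top; below it an 11 mm long, 16 mm thick stem, then the flat housing top (76 x 84 mm) 28 mm below this point. Site axes as fixture
- dial (a point): centre of the aluminium dial under the knob, 26 mm below the knob's centre, with a tick per click. Clockwise from above drives the rod out, anticlockwise draws it in. 15 clicks a turn (24 degrees each): even valleys into which the knob pulls itself if let go within half a click; the hump between two takes about 0.09 N m. A click moves the rod 2 mm
- boss_face (a point): centre of the face of the dark steel boss, 28 mm across, on the rod's axis, 54 mm along +y from the knob's axis. Zero, where the collar meets it, is itself a click valley; the knob starts 2 to 6 clicks clockwise of it. Pushed past zero, resistance rises steeply and does not drop again as at a click: 0.15 N m on the knob presses 20 N here. y along the rod to its free end, z up
- collar_face (a point): centre of the inner face of the brass collar (24 mm across, 8 mm thick) on the 10 mm steel rod; moves with the rod. Its y in the frame of boss_face is the gap between collar and boss: 0 at zero, 10 mm at the fifth click. One reading is not exact enough to tell one click from the next
- lock_tip (a point): centre of the red ball, 26 mm across, at the end of the lock lever: a 10 mm steel bar, 70 mm from pivot to ball centre, pivoting about the fixture's y axis at x 0, y -130, z 44 mm in its frame. Unlocked it leans 0.5 rad to the fixture's -x, locked 0.5 rad to its +x; it stays where left and takes about 1 N at the ball
- rod: the sliding steel rod with its brass collar; origin at the centre of the collar's inner face, y along the rod towards its free end
- boss: the fixed steel boss that the collar comes home against; origin on the rod's axis at its foot, 12 mm behind its face
- fixture: the length stop, bolted down (fixed): aluminium base plate 110 x 340 x 10 mm (x from -55 to 55, y from -185 to 155) with the grey gear housing (76 x 84 mm, top at 55 mm), the lock block (70 x 50 mm, top at 47 mm) and a low work rest; origin on the bench under the knob's axis, y along the rod towards its free end, z up
- lock (a joint): angle of the lock lever in rad: 0 unlocked, 1.0 fully over (locked)
- bracket_c_mid (a point): a loose zinc angle bracket, 28 x 90 x 50 mm, a bystander to be left alone; this point is at half its height
- plate_a_mid (a point): a loose drilled steel plate, 35 x 110 x 8 mm, a bystander to be left alone; this point is at half its height
- tape_measure_mid (a point): a loose black tape measure, 37 x 80 x 69 mm, a bystander to be left alone; this point is at half its height
- wrench_small_mid (a point): a loose small spanner, 23 x 134 x 9 mm, a bystander to be left alone; this point is at half its height

How it is judged (in metres and radians):
On the way, in this order (a step that is already met when the one before it is completed fails the run):
1. the rod is wound home: the collar is against the boss (gap under 0.7 mm), still unlocked (y of collar_face in the frame of boss_face below 0.0007 m and value of joint lock below 0.4 rad), for 0.2 s.
2. the knob stands in the fifth click from zero (gap 9.3 to 10.7 mm), still unlocked (y of collar_face in the frame of boss_face between 0.0093 and 0.0107 m and value of joint lock below 0.4 rad), for 0.5 s.
At the end, for the whole second after the job is handed in: the knob was first wound home to zero, then set: the gap between collar and boss is 10 mm (five clicks) within 0.7 mm and at rest, the lock lever is over beyond 0.85 rad, and the robot touches nothing (y of collar_face in the frame of boss_face between 0.0093 and 0.0107 m and value of joint lock above 0.85 rad and linear speed of rod below 0.003 m/s).
It fails at once if the collar is forced against the boss with more than 60 N (contact force between rod and boss above 60 N).
It fails at once if a part lying round the stop (bracket, plate, tape measure or spanner) is pushed away by more than 20 mm (distance of any of bracket_c_mid, plate_a_mid, tape_measure_mid, wrench_small_mid from where it was at the start of the episode above 0.02 m).
It also fails if it takes over 69 s, if anything falls off the work surface, if the arm or the gripper's body presses on something with over 40 N, if the wrist force passes 120 N, or if a joint passes its speed limit or range.

## Working session

There is one attempt and no reset: what is moved stays moved. The work goes in short steps, Python scripts to look and compute and a tool call to move; the robot and the scene stay as the last step left them, time stands still between calls to the robot, and variables do not carry over. Pictures are saved under pics/ and viewed, and the job is handed in when it is done.

Besides the shell and the picture viewer there is one more tool, called after ">>>" as name(argument=value, ...) on one line, values as JSON. drive_tool: Moves the arm, as the interface text tells. Its arguments: {"type":"object","properties":{"claw":{"type":"array"},"travel":{"type":"array"},"roll":{"type":"array"},"squeeze":{"type":"number"}},"required":["claw","travel","roll"]}

```bash
mkdir -p pics; ls
cat > h.py <<'E'
import numpy as np, cv2
from cell import arm
from scipy.spatial.transform import Rotation as R
E
python3 - <<'E'
from h import *
s=arm.get_state()
for k,v in s.items(): print(k,np.round(v,3))
for n in ("scene","top"):
    c=arm.read_camera(n); cv2.imwrite(f"pics/{n}0.png",c["frame"])
    print({k:(np.round(v,4).tolist() if k!='frame' else 0) for k,v in c.items()})
E
```

```text
pics
time 0.0
joint_positions [ 5.8522e+01  7.1340e+00  9.4633e+01  2.0000e-03  7.8352e+01 -4.7320e+00]
joint_velocities [ 0.079 -0.05   0.007  0.054 -0.093 -0.028]
tau [ 1.0000e-03 -4.2361e+01 -3.6546e+01 -0.0000e+00  7.0000e-03 -0.0000e+00]
ee_pos [0.292 0.58  0.244]
ee_rot [-9.0119e+01  1.1000e-02 -2.6746e+01]
ft_force [ 0.98   0.467 -0.692]
moment [ 0.007 -0.047 -0.038]
grip_width 0.085
{'frame': 0, 'fx': 373.6181, 'fy': 373.6181, 'cx': 253.9168, 'cy': 191.3896, 'D': [-0.1083, 0.0, 0.0, 0.0, 0.0], 'origin': [0.1354, -0.5748, 0.4862], 'orientation': [-119.2014, 0.2543, -36.1194]}
{'frame': 0, 'fx': 474.1921, 'fy': 474.1921, 'cx': 247.1748, 'cy': 193.524, 'D': [-0.1671, 0.0, 0.0, 0.0, 0.0], 'origin': [0.4297, 0.0064, 0.9547], 'orientation': [-171.0477, 0.5846, -89.8073]}
```

View pics/scene0.png

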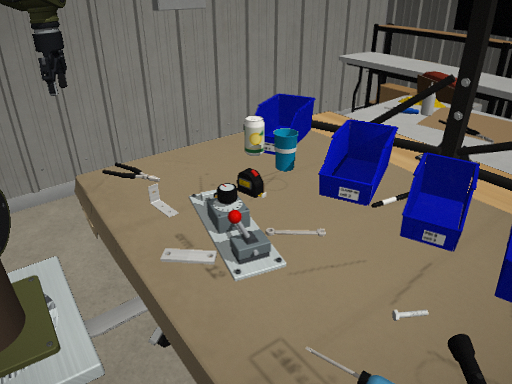

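View pics/top0.png

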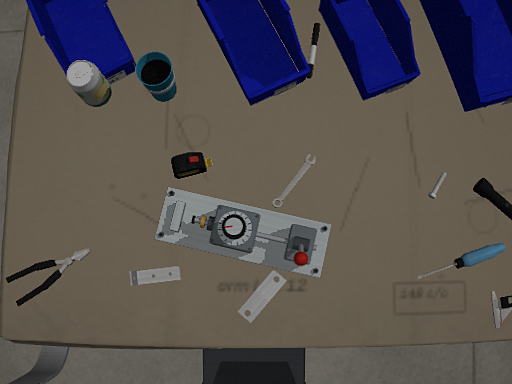

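The fixture is in the top view, with its rod end to the left (world +y) and the red ball at about (301,258). The knob is at about (235,227). I'll zoom in for the details.

Run:
```python
from h import *
f=cv2.imread("pics/top0.png"); cv2.imwrite("pics/t0z.png",cv2.resize(f[170:290,140:340],None,fx=4,fy=4,interpolation=cv2.INTER_CUBIC))
f=cv2.imread("pics/scene0.png"); cv2.imwrite("pics/s0z.png",cv2.resize(f[160:290,140:300],None,fx=4.5,fy=4.5,interpolation=cv2.INTER_CUBIC))
```

```text
(no output)
```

View pics/t0z.png

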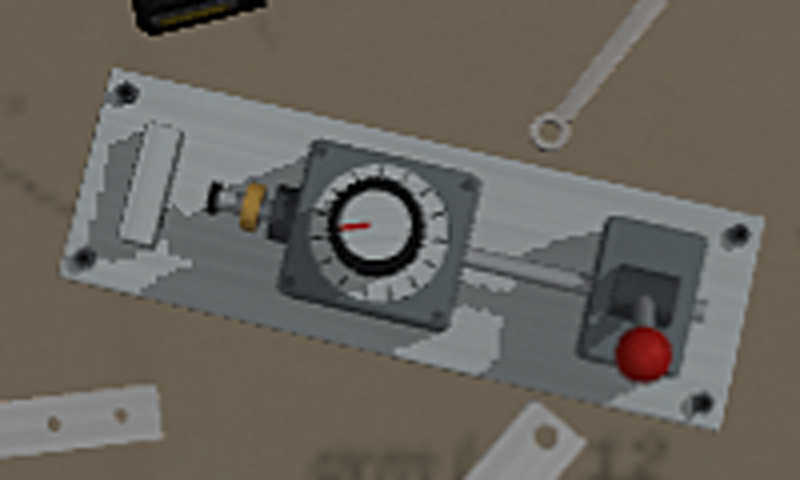

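View pics/s0z.png

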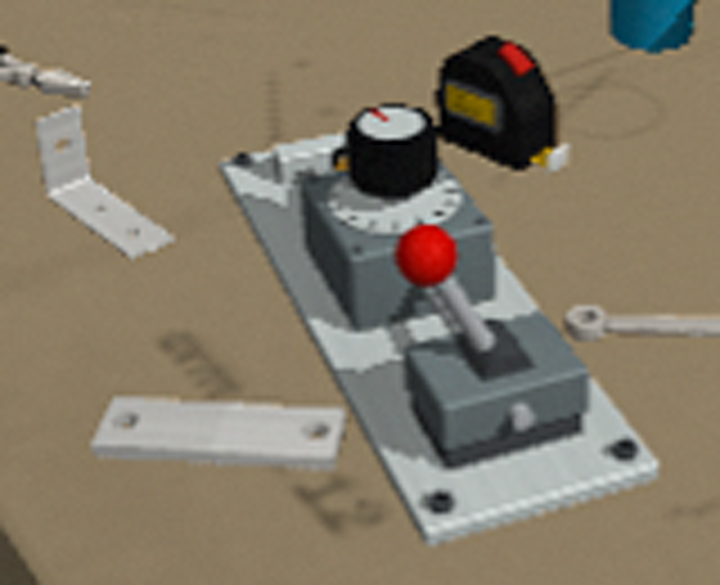

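```bash
cat >> h.py <<'E'
def cam(c):
    Rm=R.from_euler('xyz',c['orientation'],degrees=True).as_matrix()
    K=np.array([[c['fx'],0,c['cx']],[0,c['fy'],c['cy']],[0,0,1.]])
    return Rm,np.array(c['origin']),K,np.array(c['D'],float)
def proj(c,P):
    Rm,o,K,D=cam(c)
    r=cv2.Rodrigues(Rm.T)[0]; t=-Rm.T@o
    return cv2.projectPoints(np.atleast_2d(np.asarray(P,float)),r,t,K,D)[0][:,0]
def ray(c,uv,z):
    Rm,o,K,D=cam(c)
    n=cv2.undistortPoints(np.array([[uv]],float),K,D)[0,0]
    d=Rm@np.array([n[0],n[1],1]); return o+d*(z-o[2])/d[2]
E
cat > fit.py <<'E'
from h import *
from scipy.optimize import least_squares
ct=arm.read_camera("top"); cs=arm.read_camera("scene")
zt=lambda u,v:(140+(u+.5)/4-.5,170+(v+.5)/4-.5)
zs=lambda u,v:(140+(u+.5)/4.5-.5,160+(v+.5)/4.5-.5)
ball=[-70*np.sin(.5),-130,44+70*np.cos(.5)]
T=[((55,155,10),zt(113,68)),((55,-185,10),zt(763,216)),((-55,-185,10),zt(718,430)),((-55,155,10),zt(63,276)),
((38,42,55),zt(315,140)),((38,-42,55),zt(483,180)),((-38,-42,55),zt(447,330)),((-38,42,55),zt(278,290)),((0,0,98),zt(377,225)),(ball,zt(643,354))]
S=[((-55,155,10),zs(220,165)),((55,-185,10),zs(658,464)),((-55,-185,10),zs(430,532)),(ball,zs(427,255)),((0,0,98),zs(395,122)) ]
def f2w(p,q):
    c,s=np.cos(p[2]),np.sin(p[2]); q=np.asarray(q)/1000.
    return np.c_[p[0]+c*q[:,0]-s*q[:,1],p[1]+s*q[:,0]+c*q[:,1],q[:,2]]
def res(p):
    out=[]
    for c,L in ((ct,T),(cs,S)):
        out.append((proj(c,f2w(p,[l[0] for l in L]))-np.array([l[1] for l in L])).ravel())
    return np.concatenate(out)
if __name__=="__main__":
    r=least_squares(res,[.45,.05,-.2],loss='soft_l1'); print(r.x,np.degrees(r.x[2])); print(r.fun.reshape(-1,2).round(2).tolist())
    print(f2w(r.x,[(0,0,83),ball,(0,-130,44),(0,100,0)]).round(4))
E
python3 fit.py
```

```text
[ 0.50592044  0.03934797 -0.22018549] -12.615699540249036
[[-0.29, -0.52], [1.33, -0.77], [1.46, -0.24], [-1.07, 0.19], [-0.43, -1.27], [0.36, -1.65], [0.58, -0.17], [-0.36, -0.06], [0.09, -0.39], [0.29, 1.27], [-1.53, -1.35], [0.61, -0.26], [-1.34, 0.19], [-2.09, 1.3], [-1.48, 0.33]]
[[ 0.5059  0.0393  0.083 ]
 [ 0.4448 -0.0802  0.1054]
 [ 0.4775 -0.0875  0.044 ]
 [ 0.5278  0.1369  0.    ]]
```

Run:
```python
from fit import *
p=least_squares(res,[.45,.05,-.2],loss='soft_l1').x
def w2f(w):
    c,s=np.cos(p[2]),np.sin(p[2]);d=w[:2]-p[:2];return np.array([c*d[0]+s*d[1],-s*d[0]+c*d[1]])*1000
for z in (.030,.035,.04,.044):
    print(z,[w2f(ray(ct,zt(*q),z)).round(1).tolist() for q in ((242,205),(264,207),(272,210),(298,213),(212,197))])
# polished knob centre
print(ray(ct,zt(377,225),.098), w2f(ray(ct,zt(342,228),.098)),w2f(ray(ct,zt(370,226),.098)))
for n,q,z in (("tape",(185,162),.03),("span",(278,203),.0),("plate",(283,275),.0)): print(n,ray(ct,q,z),w2f(ray(ct,q,z)))
```

```text
0.03 [[-0.6, 70.7], [0.9, 59.9], [0.3, 55.8], [1.7, 43.0], [-0.0, 86.1]]
0.035 [[-0.9, 70.1], [0.5, 59.4], [-0.1, 55.2], [1.3, 42.5], [-0.4, 85.4]]
0.04 [[-1.3, 69.4], [0.1, 58.8], [-0.4, 54.6], [1.0, 42.0], [-0.8, 84.6]]
0.044 [[-1.6, 68.9], [-0.2, 58.3], [-0.7, 54.2], [0.7, 41.6], [-1.1, 84.1]]
[0.50521476 0.03950235 0.098     ] [-5.56727732 15.16083985] [-1.86763162  2.98772908]
tape [0.63906867 0.14122641 0.03      ] [107.68229144 128.49977587]
span [ 0.5606412  -0.04604726  0.        ] [ 72.0508629 -71.381934 ]
plate [ 0.41564094 -0.05535292  0.        ] [ -67.41620257 -112.13252787]
```

>>> drive_tool(claw=[0,0,0,0,0,0,0,0,0,0], travel=[[43,4,-39],[43,4,-39],[43,4,-39],[43,4,-39],[43,4,-39],[43,4,-39],[43,4,-39],[43,4,-39],[43,4,-39],[43,4,-39]], roll=[0,0,0,0,0,0,0,0,0,0], squeeze=20)

```text
time: 1.55
ee_pos: [0.5015, 0.0368, 0.2055]
ee_rot: [-90.0, -0.1, -26.8]
ft_force: [0.7, 0.2, 0.5]
grip_width: 0.0854
```

>>> drive_tool(claw=[0,0,0,0,0,0,0], travel=[[2.4,0,4.1],[0,14,0],[0,14,0],[0,14,0],[0,14,0],[0,14,0],[0,14,0]], roll=[0,0.1745,0.1745,0.1745,0.1745,0.1745,0.1745])

```text
time: 2.42
ee_pos: [0.5048, 0.0425, 0.121]
ee_rot: [-90.0, 0.0, -87.0]
ft_force: [-0.2, 0.5, -0.1]
grip_width: 0.0853
```

Run:
```python
from h import *
s=arm.get_state(); print(s['ee_pos'],s['ee_rot'],s['joint_positions'],s['moment'],s['ft_force'])
c=arm.read_camera("scene");cv2.imwrite("pics/s1.png",cv2.resize(c['frame'][100:290,120:320],None,fx=3.5,fy=3.5,interpolation=cv2.INTER_CUBIC)[:600])
```

```text
[0.50481778 0.04245877 0.12099654] [-8.99934918e+01  1.98260918e-02 -8.69888433e+01] [-1.27630088e+00 -4.72608202e+00  1.19091974e+02  2.22387912e-02
  6.56291020e+01 -4.29663218e+00] [ 0.03199605 -0.02985016  0.03886315] [-0.16491421  0.45040108 -0.07092455]
```

View pics/s1.png

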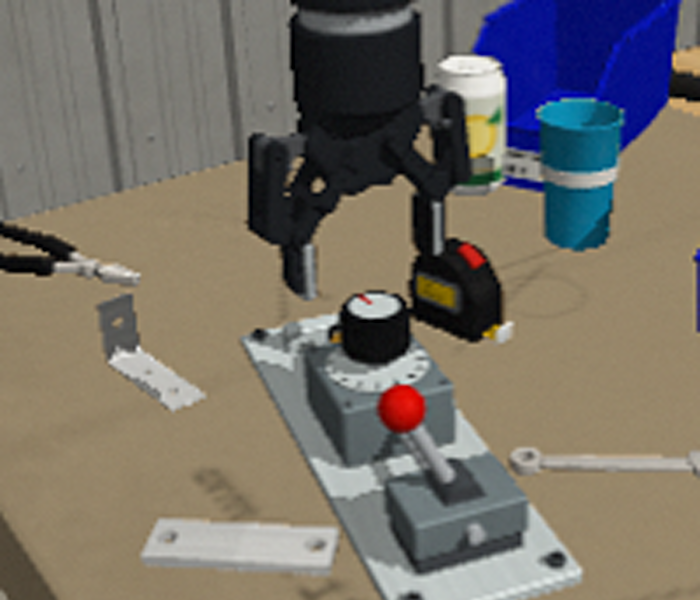

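The view shows the open jaws straddling the knob, well above it, with the ball and tape measure clear. I'll descend and close gently.

>>> drive_tool(claw=[0,0,0,0,0.3,0.3,0.4], travel=[[3,11,0.5],[0,10,0],[0,10,0],[0,9,0],[0,0,0],[0,0,0],[0,0,0]], roll=[0,0,0,0,0,0,0])

```text
time: 3.35
ee_pos: [0.5061, 0.0382, 0.0818]
ee_rot: [-89.9, -0.0, -86.7]
ft_force: [-0.6, -0.7, 0.6]
grip_width: 0.0512
```

```bash
cat > st.py <<'E'
from h import *
s=arm.get_state(); print(round(s['time'],2),np.round(s['ee_pos'],4),'yaw',np.round(s['ee_rot'],2),'j6',round(s['joint_positions'][5],2),'M',np.round(s['moment'],3),'F',np.round(s['ft_force'],1),'tau6',np.round(s['tau'][5],3),'w',s['grip_width'])
E
python3 st.py
```

```text
3.35 [0.5061 0.0382 0.0818] yaw [-8.994e+01 -1.000e-02 -8.673e+01] j6 -5.01 M [-0.044  0.052 -0.01 ] F [-0.6 -0.7  0.6] tau6 -0.001 w 0.05119755776472032
```

>>> drive_tool(claw=[0.46,0.48,0.5,0.55], travel=[[0,1,0],[0,0,0],[0,0,0],[0,0,0]], roll=[0,0,0,0])

```text
time: 3.85
ee_pos: [0.5071, 0.0383, 0.0813]
ee_rot: [-89.8, -0.0, -86.7]
ft_force: [5.7, -0.2, 0.6]
grip_width: 0.0436
```

```bash
python3 st.py;python3 st.py
```

```text
3.85 [0.5071 0.0383 0.0813] yaw [-8.979e+01 -1.000e-02 -8.674e+01] j6 -5.01 M [ 0.064 -0.791 -0.024] F [ 5.7 -0.2  0.6] tau6 -0.003 w 0.043648946865658816
3.85 [0.5071 0.0383 0.0813] yaw [-8.979e+01 -1.000e-02 -8.674e+01] j6 -5.01 M [ 0.064 -0.791 -0.024] F [ 5.7 -0.2  0.6] tau6 -0.003 w 0.043648946865658816
```

>>> drive_tool(claw=[0.6,0.6,0.6], travel=[[0,0,1.2],[0,0,0],[0,0,0]], roll=[0,0,0])

```text
time: 4.22
ee_pos: [0.5073, 0.0383, 0.0813]
ee_rot: [-90.0, -0.0, -86.7]
ft_force: [0.8, -0.6, 4.8]
grip_width: 0.0436
```

```bash
python3 st.py
```

```text
4.22 [0.5073 0.0383 0.0813] yaw [-8.997e+01 -1.000e-02 -8.673e+01] j6 -4.99 M [ 0.062 -0.223  0.058] F [ 0.8 -0.6  4.8] tau6 -0.001 w 0.043599461229722775
```

>>> drive_tool(claw=[0.6,0.6], travel=[[0,0,0],[0,0,0]], roll=[-0.105,0])

```text
time: 4.47
ee_pos: [0.5074, 0.0383, 0.0812]
ee_rot: [-90.0, -0.0, -80.8]
ft_force: [0.7, 0.5, 6.0]
grip_width: 0.0435
```

```bash
python3 st.py
```

```text
4.47 [0.5074 0.0383 0.0812] yaw [-8.995e+01 -1.000e-02 -8.077e+01] j6 -10.95 M [ 0.014 -0.248 -0.1  ] F [0.7 0.5 6. ] tau6 -0.249 w 0.043459501937382544
```

>>> drive_tool(claw=[0.6,0.6], travel=[[0,0,0],[0,0,0]], roll=[-0.105,0])

```text
time: 4.72
ee_pos: [0.5075, 0.0383, 0.0812]
ee_rot: [-89.9, -0.0, -74.8]
ft_force: [1.8, 0.9, 5.8]
grip_width: 0.0436
```

```bash
python3 st.py
```

```text
4.72 [0.5075 0.0383 0.0812] yaw [-8.993e+01 -2.000e-02 -7.479e+01] j6 -16.94 M [ 0.054 -0.3    0.057] F [1.8 0.9 5.8] tau6 -0.162 w 0.04358661630461927
```

>>> drive_tool(claw=[0.6,0.6], travel=[[0,0,0],[0,0,0]], roll=[-0.105,0])

```text
time: 4.97
ee_pos: [0.5077, 0.0384, 0.0812]
ee_rot: [-89.9, -0.0, -68.8]
ft_force: [2.9, 0.9, 5.8]
grip_width: 0.0433
```

```bash
python3 st.py
```

```text
4.97 [0.5077 0.0384 0.0812] yaw [-8.991e+01 -3.000e-02 -6.881e+01] j6 -22.91 M [ 0.119 -0.426  0.069] F [2.9 0.9 5.8] tau6 -0.086 w 0.04333767892987393
```

>>> drive_tool(claw=[0.6,0.6], travel=[[0,0,0],[0,0,0]], roll=[-0.105,0])

```text
time: 5.22
ee_pos: [0.5078, 0.0384, 0.0812]
ee_rot: [-89.9, -0.0, -62.9]
ft_force: [2.8, 1.7, 5.6]
grip_width: 0.0431
```

```bash
python3 st.py
```

```text
5.22 [0.5078 0.0384 0.0812] yaw [-8.989e+01 -4.000e-02 -6.285e+01] j6 -28.88 M [ 0.19  -0.468  0.01 ] F [2.8 1.7 5.6] tau6 -0.147 w 0.043149941215941984
```

>>> drive_tool(claw=[0.6,0.6], travel=[[0,0,0],[0,0,0]], roll=[-0.105,0])

```text
time: 5.48
ee_pos: [0.5079, 0.0385, 0.0812]
ee_rot: [-89.9, -0.1, -56.9]
ft_force: [3.2, 0.4, 5.1]
grip_width: 0.0434
```

```bash
python3 st.py
```

```text
5.47 [0.5079 0.0385 0.0812] yaw [-8.987e+01 -5.000e-02 -5.690e+01] j6 -34.84 M [ 0.209 -0.62  -0.077] F [3.2 0.4 5.1] tau6 -0.243 w 0.043397093115671165
```

>>> drive_tool(claw=[0.6,0.6], travel=[[0,0,0],[0,0,0]], roll=[-0.105,0])

```text
time: 5.72
ee_pos: [0.508, 0.0386, 0.0812]
ee_rot: [-89.9, -0.1, -50.9]
ft_force: [3.8, 3.1, 5.2]
grip_width: 0.0434
```

```bash
python3 st.py
```

```text
5.72 [0.508  0.0386 0.0812] yaw [-8.985e+01 -7.000e-02 -5.091e+01] j6 -40.83 M [ 0.368 -0.792  0.018] F [3.8 3.1 5.2] tau6 -0.171 w 0.04336979716140294
```

>>> drive_tool(claw=[0.6,0.6], travel=[[0,0,0],[0,0,0]], roll=[-0.105,0])

```text
time: 5.98
ee_pos: [0.5081, 0.0387, 0.0813]
ee_rot: [-89.8, -0.1, -44.9]
ft_force: [5.3, 3.4, 5.0]
grip_width: 0.0435
```

```bash
python3 st.py
```

```text
5.97 [0.5081 0.0387 0.0813] yaw [-89.84  -0.1  -44.88] j6 -46.86 M [ 0.432 -0.807  0.065] F [5.3 3.4 5. ] tau6 -0.071 w 0.043463744080202184
```

>>> drive_tool(claw=[0.6,0.6], travel=[[0,0,1],[0,0,0]], roll=[-0.105,0])

```text
time: 6.22
ee_pos: [0.5083, 0.0389, 0.0812]
ee_rot: [-90.0, -0.1, -38.9]
ft_force: [2.3, -0.6, 7.4]
grip_width: 0.0439
```

```bash
python3 st.py
```

```text
6.22 [0.5083 0.0389 0.0812] yaw [-8.997e+01 -8.000e-02 -3.886e+01] j6 -52.78 M [ 0.094 -0.441  0.03 ] F [ 2.3 -0.6  7.4] tau6 -0.135 w 0.043916251144874796
```

>>> drive_tool(claw=[0.6,0.6], travel=[[0,0,0],[0,0,0]], roll=[-0.035,0])

```text
time: 6.48
ee_pos: [0.5083, 0.0389, 0.0812]
ee_rot: [-90.0, -0.1, -36.9]
ft_force: [3.3, 0.2, 6.6]
grip_width: 0.0432
```

```bash
python3 st.py
python3 - <<'E'
from h import *
for n,b in (("top",(170,290,140,340)),("scene",(160,290,140,300))):
    c=arm.read_camera(n); cv2.imwrite(f"pics/{n}2.png",cv2.resize(c["frame"][b[0]:b[1],b[2]:b[3]],None,fx=4,fy=4,interpolation=cv2.INTER_CUBIC))
E
```

```text
6.47 [0.5083 0.0389 0.0812] yaw [-8.996e+01 -8.000e-02 -3.689e+01] j6 -54.76 M [ 0.076 -0.524 -0.024] F [3.3 0.2 6.6] tau6 -0.076 w 0.04315102671519507
```

View pics/top2.png

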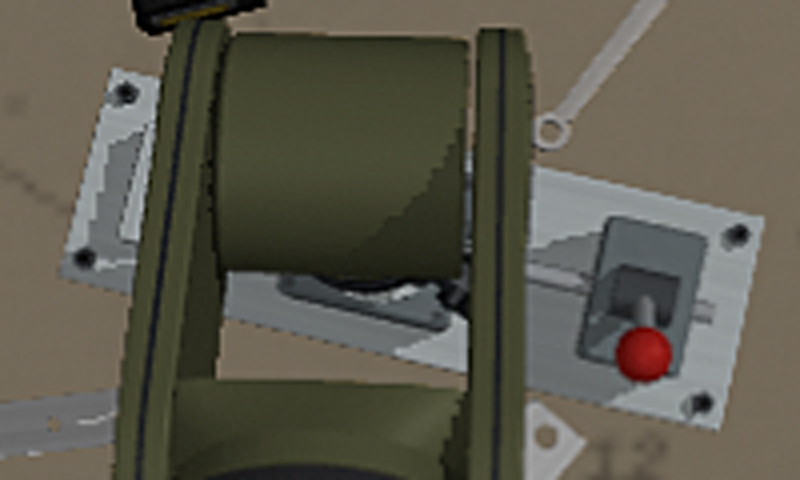

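>>> drive_tool(claw=[0.6,0.6], travel=[[0,0,0],[0,0,0]], roll=[-0.035,0])

```text
time: 6.82
ee_pos: [0.5083, 0.0389, 0.0812]
ee_rot: [-90.0, -0.1, -34.9]
ft_force: [2.3, 0.4, 7.0]
grip_width: 0.0435
```

```bash
python3 st.py
```

```text
6.83 [0.5083 0.0389 0.0812] yaw [-8.996e+01 -8.000e-02 -3.489e+01] j6 -56.76 M [ 0.176 -0.504 -0.062] F [2.3 0.4 7. ] tau6 -0.108 w 0.04348931046569607
```

>>> drive_tool(claw=[0.6,0.6], travel=[[0,0,0],[0,0,0]], roll=[-0.035,0])

```text
time: 7.08
ee_pos: [0.5083, 0.039, 0.0812]
ee_rot: [-90.0, -0.1, -32.9]
ft_force: [2.3, 0.6, 6.6]
grip_width: 0.0433
```

```bash
python3 st.py
```

```text
7.08 [0.5083 0.039  0.0812] yaw [-8.995e+01 -8.000e-02 -3.289e+01] j6 -58.76 M [ 0.186 -0.524 -0.073] F [2.3 0.6 6.6] tau6 -0.124 w 0.0433158679334195
```

>>> drive_tool(claw=[0.6,0.6], travel=[[0,0,0],[0,0,0]], roll=[-0.035,0])

```text
time: 7.32
ee_pos: [0.5084, 0.039, 0.0812]
ee_rot: [-89.9, -0.1, -30.9]
ft_force: [2.5, 1.6, 5.8]
grip_width: 0.0432
```

```bash
python3 st.py
```

```text
7.33 [0.5084 0.039  0.0812] yaw [-89.95  -0.09 -30.88] j6 -60.77 M [ 0.232 -0.484 -0.069] F [2.5 1.6 5.8] tau6 -0.118 w 0.04322210457232559
```

>>> drive_tool(claw=[0.6,0.6], travel=[[0,0,0],[0,0,0]], roll=[-0.035,0])

```text
time: 7.58
ee_pos: [0.5084, 0.0391, 0.0812]
ee_rot: [-89.9, -0.1, -28.9]
ft_force: [3.5, 0.8, 6.6]
grip_width: 0.0433
```

```bash
python3 st.py
```

```text
7.58 [0.5084 0.0391 0.0812] yaw [-89.94  -0.09 -28.87] j6 -62.78 M [ 0.262 -0.601 -0.071] F [3.5 0.8 6.6] tau6 -0.093 w 0.04332316611849934
```

>>> drive_tool(claw=[0.6,0.6,0.6,0.6], travel=[[0,0,0],[0,0,0],[0,0,0],[0,0,0]], roll=[-0.07,-0.07,-0.07,0])

```text
time: 8.07
ee_pos: [0.5085, 0.0393, 0.0812]
ee_rot: [-89.9, -0.1, -16.8]
ft_force: [4.3, 1.8, 7.1]
grip_width: 0.0431
```

```bash
python3 st.py
```

```text
8.07 [0.5085 0.0393 0.0812] yaw [-89.93  -0.11 -16.82] j6 -74.83 M [ 0.388 -0.645  0.017] F [4.3 1.8 7.1] tau6 -0.053 w 0.04314522779273012
```

>>> drive_tool(claw=[0.6,0.6], travel=[[0,0,0.6],[0,0,0]], roll=[-0.035,0])

```text
time: 8.32
ee_pos: [0.5085, 0.0394, 0.0812]
ee_rot: [-90.0, -0.1, -14.8]
ft_force: [2.9, -0.4, 6.1]
grip_width: 0.0434
```

```bash
python3 st.py
```

```text
8.32 [0.5085 0.0394 0.0812] yaw [-90.    -0.1  -14.81] j6 -76.76 M [ 0.095 -0.508  0.002] F [ 2.9 -0.4  6.1] tau6 -0.034 w 0.04342634648553695
```

>>> drive_tool(claw=[0.6,0.6], travel=[[0,0,0],[0,0,0]], roll=[-0.035,0])

```text
time: 8.57
ee_pos: [0.5086, 0.0395, 0.0812]
ee_rot: [-90.0, -0.1, -12.8]
ft_force: [2.9, 0.3, 5.5]
grip_width: 0.0437
```

```bash
python3 st.py
```

```text
8.57 [0.5086 0.0395 0.0812] yaw [-89.99  -0.1  -12.83] j6 -78.76 M [ 0.147 -0.5   -0.029] F [2.9 0.3 5.5] tau6 -0.087 w 0.043738680457856685
```

>>> drive_tool(claw=[0.6,0.6], travel=[[0,0,0],[0,0,0]], roll=[-0.018,0])

```text
time: 8.82
ee_pos: [0.5085, 0.0395, 0.0812]
ee_rot: [-90.0, -0.1, -11.8]
ft_force: [2.1, 1.2, 6.5]
grip_width: 0.0437
```

```bash
python3 st.py
```

```text
8.82 [0.5085 0.0395 0.0812] yaw [-89.99  -0.1  -11.81] j6 -79.78 M [ 0.159 -0.442 -0.043] F [2.1 1.2 6.5] tau6 -0.098 w 0.04371305436360936
```

>>> drive_tool(claw=[0.6,0.6], travel=[[0,0,0],[0,0,0]], roll=[-0.018,0])

```text
time: 9.07
ee_pos: [0.5086, 0.0395, 0.0812]
ee_rot: [-90.0, -0.1, -10.8]
ft_force: [3.3, 0.2, 6.8]
grip_width: 0.0432
```

```bash
python3 st.py
```

```text
9.07 [0.5086 0.0395 0.0812] yaw [-89.99  -0.1  -10.78] j6 -80.8 M [ 0.183 -0.505 -0.14 ] F [3.3 0.2 6.8] tau6 -0.139 w 0.04323927301163323
```

>>> drive_tool(claw=[0.6,0.6], travel=[[0,0,0],[0,0,0]], roll=[-0.018,0])

```text
time: 9.32
ee_pos: [0.5086, 0.0396, 0.0812]
ee_rot: [-90.0, -0.1, -9.8]
ft_force: [2.7, -0.3, 6.5]
grip_width: 0.0434
```

```bash
python3 st.py
```

```text
9.32 [0.5086 0.0396 0.0812] yaw [-89.98  -0.1   -9.76] j6 -81.83 M [ 0.179 -0.546 -0.14 ] F [ 2.7 -0.3  6.5] tau6 -0.183 w 0.043433844664454484
```

>>> drive_tool(claw=[0.6,0.6], travel=[[0,0,0],[0,0,0]], roll=[-0.018,0])

```text
time: 9.57
ee_pos: [0.5086, 0.0396, 0.0812]
ee_rot: [-90.0, -0.1, -8.7]
ft_force: [3.7, 0.5, 7.0]
grip_width: 0.0434
```

```bash
python3 st.py
```

```text
9.57 [0.5086 0.0396 0.0812] yaw [-89.98  -0.1   -8.74] j6 -82.85 M [ 0.157 -0.48  -0.161] F [3.7 0.5 7. ] tau6 -0.231 w 0.04335374882863101
```

>>> drive_tool(claw=[0.6,0.6], travel=[[0,0,0],[0,0,0]], roll=[-0.018,0])

```text
time: 9.82
ee_pos: [0.5086, 0.0396, 0.0812]
ee_rot: [-90.0, -0.1, -7.7]
ft_force: [3.2, 0.4, 6.4]
grip_width: 0.0431
```

```bash
python3 st.py
```

```text
9.82 [0.5086 0.0396 0.0812] yaw [-89.97  -0.1   -7.72] j6 -83.87 M [ 0.207 -0.51  -0.285] F [3.2 0.4 6.4] tau6 -0.281 w 0.043108623849335406
```

>>> drive_tool(claw=[0.6,0.6,0.6,0.6], travel=[[0,0,0],[0,0,0],[0,0,0],[0,0,0]], roll=[0.062,0.062,0,0])

```text
time: 10.32
ee_pos: [0.5085, 0.0395, 0.0812]
ee_rot: [-90.0, -0.1, -14.8]
ft_force: [3.0, -0.1, 6.3]
grip_width: 0.0433
```

```bash
python3 st.py
```

```text
10.32 [0.5085 0.0395 0.0812] yaw [-90.    -0.1  -14.78] j6 -76.8 M [ 0.082 -0.46  -0.008] F [ 3.  -0.1  6.3] tau6 -0.002 w 0.043332319894631925
```

>>> drive_tool(claw=[0.6,0.6,0.6,0.6,0.6,0.6,0.6,0.6,0.6], travel=[[0,0,0],[0,0,0],[0,0,0],[0,0,0],[0,0,0],[0,0,0],[0,0,0],[0,0,0],[0,0,0]], roll=[0.1047,0.1047,0.1047,0.1047,0.1047,0.1047,0.1047,0.1047,0])

```text
time: 11.45
ee_pos: [0.5079, 0.0386, 0.0812]
ee_rot: [-90.1, -0.1, -62.8]
ft_force: [0.1, -3.3, 8.7]
grip_width: 0.0435
```

```bash
python3 st.py
```

```text
11.45 [0.5079 0.0386 0.0812] yaw [-90.08  -0.11 -62.78] j6 -28.78 M [-0.484 -0.064 -0.01 ] F [ 0.1 -3.3  8.7] tau6 0.153 w 0.04348440787662864
```

>>> drive_tool(claw=[0.6,0.6,0.6,0.6,0.6,0.6,0.6,0.6,0.6], travel=[[0,0,0],[0,0,0],[0,0,0],[0,0,0],[0,0,0],[0,0,0],[0,0,0],[0,0,0],[0,0,0]], roll=[0.1047,0.1047,0.1047,0.1047,0.1047,0.1047,0.1047,0.1047,0])

```text
time: 12.58
ee_pos: [0.5068, 0.0385, 0.0811]
ee_rot: [-90.1, -0.2, -110.8]
ft_force: [-5.1, -4.2, 13.1]
grip_width: 0.0436
```

```bash
python3 st.py
```

```text
12.57 [0.5068 0.0385 0.0811] yaw [ -90.14   -0.22 -110.75] j6 19.21 M [-0.688  0.604  0.027] F [-5.1 -4.2 13.1] tau6 0.155 w 0.04360664870963135
```

>>> drive_tool(claw=[0.6,0.6,0.6,0.6,0.6,0.6], travel=[[0,0,0],[0,0,0],[0,0,0],[0,0,0],[0,0,0],[0,0,0]], roll=[0.1047,0.1047,0.1047,0.1047,0,0])

```text
time: 13.32
ee_pos: [0.5063, 0.0388, 0.0812]
ee_rot: [-90.1, -0.3, -134.7]
ft_force: [-5.9, -2.6, 14.7]
grip_width: 0.0434
```

```bash
python3 st.py
```

```text
13.32 [0.5063 0.0388 0.0812] yaw [ -90.11   -0.29 -134.71] j6 43.17 M [-0.482  0.931 -0.027] F [-5.9 -2.6 14.7] tau6 0.003 w 0.04336385744353938
```

>>> drive_tool(claw=[0.4,0.3,0.2,0,0,0,0,0,0,0], travel=[[0,0,0],[0,0,0],[0,0,0],[0,0,0],[0,-15,0],[0,-15,0],[0,-20,0],[0,-20,0],[0,-20,0],[0,-10,0]], roll=[0,0,0,0,0,0,0,0,0,0])

```text
time: 14.58
ee_pos: [0.5088, 0.0396, 0.1831]
ee_rot: [-89.8, 0.1, -134.5]
ft_force: [0.0, 0.5, 0.7]
grip_width: 0.0856
```

```bash
python3 st.py
python3 - <<'E'
from h import *
for n,b in (("top",(170,290,140,340)),("scene",(160,290,140,300))):
    c=arm.read_camera(n); cv2.imwrite(f"pics/{n}3.png",cv2.resize(c["frame"][b[0]:b[1],b[2]:b[3]],None,fx=4,fy=4,interpolation=cv2.INTER_CUBIC))
E
```

```text
14.57 [0.5088 0.0396 0.1831] yaw [ -89.84    0.15 -134.46] j6 42.89 M [0.009 0.039 0.011] F [0.  0.5 0.7] tau6 0.001 w 0.0856250257378907
```

View pics/scene3.png

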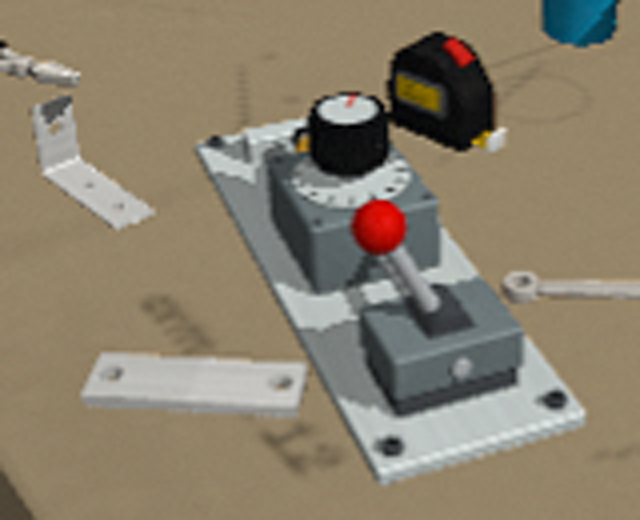

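>>> drive_tool(claw=[0.2,0.5,0.8,1,1,1,1,1,1,1], travel=[[38,0,0.4],[38,0,0.4],[38,0,0.4],[38,0,0.4],[0,0,0],[0,0,0],[0,0,0],[0,0,0],[0,0,0],[0,0,0]], roll=[0,0,0,0,-0.14,-0.14,-0.14,-0.14,0,0])

```text
time: 15.92
ee_pos: [0.4022, -0.0699, 0.1799]
ee_rot: [-90.0, 0.0, -102.5]
ft_force: [0.5, 0.1, 0.1]
grip_width: 0.0001
```

```bash
python3 st.py
python3 - <<'E'
from h import *
for n,b in (("top",(170,290,140,340)),("scene",(90,270,100,300))):
    c=arm.read_camera(n); cv2.imwrite(f"pics/{n}4.png",cv2.resize(c["frame"][b[0]:b[1],b[2]:b[3]],None,fx=4 if n=='top' else 3.3,fy=4 if n=='top' else 3.3,interpolation=cv2.INTER_CUBIC)[:600])
E
```

```text
15.93 [ 0.4022 -0.0699  0.1799] yaw [-9.0050e+01  1.0000e-02 -1.0249e+02] j6 -4.91 M [-0.014  0.031 -0.07 ] F [0.5 0.1 0.1] tau6 0.005 w 7.204666533201806e-05
```

View pics/top4.png

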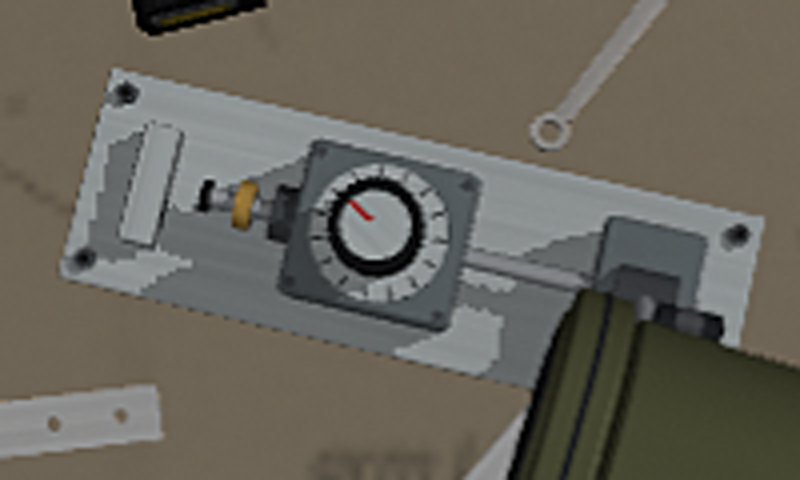

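View pics/scene4.png

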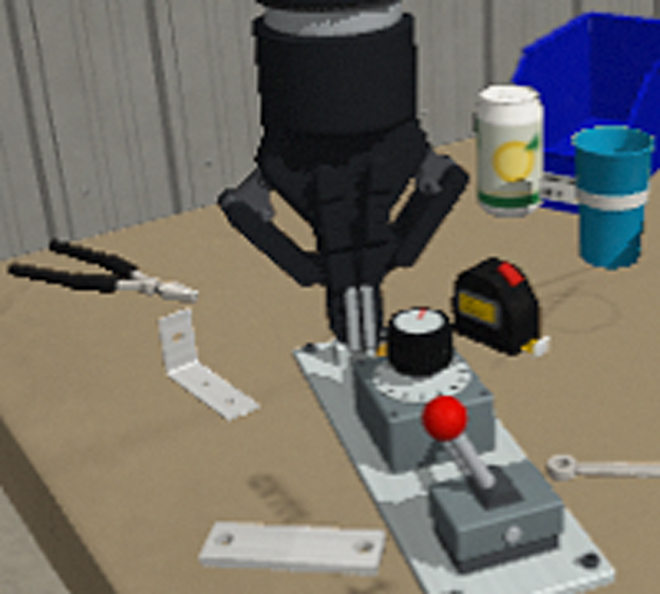

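The red pointer now points up-left at (350,200) in the zoomed view, about 45° clockwise from its start. The collar centre has gone from about x=252 to x=244, roughly 4 mm out, which matches 3 clicks home then 5 out. The closed gripper's linkage spreads sideways, so I'll turn 90° and push the ball along tool x.

>>> drive_tool(claw=[1,1,1,1,1,1,1,1,1,1,1], travel=[[0,7,0],[0,7,0],[0,7,0],[0,7,0],[0,7,0],[0,7,0],[0,8,0],[0,8,0],[0,8,0],[0,8,0],[0,0,0]], roll=[-0.157,-0.157,-0.157,-0.157,-0.157,-0.157,-0.157,-0.157,-0.157,-0.157,0])

```text
time: 17.4
ee_pos: [0.4019, -0.0698, 0.1056]
ee_rot: [-90.0, 0.1, -12.6]
ft_force: [0.7, 0.1, -0.8]
grip_width: -0.0002
```

```bash
python3 st.py
python3 - <<'E'
from h import *
for n,b in (("scene",(90,270,100,300)),):
    c=arm.read_camera(n); cv2.imwrite(f"pics/{n}5.png",cv2.resize(c["frame"][b[0]:b[1],b[2]:b[3]],None,fx=3.3,fy=3.3,interpolation=cv2.INTER_CUBIC)[:600])
E
```

```text
17.4 [ 0.4019 -0.0698  0.1056] yaw [-89.99   0.09 -12.56] j6 -94.84 M [ 0.004  0.012 -0.021] F [ 0.7  0.1 -0.8] tau6 -0.314 w -0.0002463514122717882
```

View pics/scene5.png

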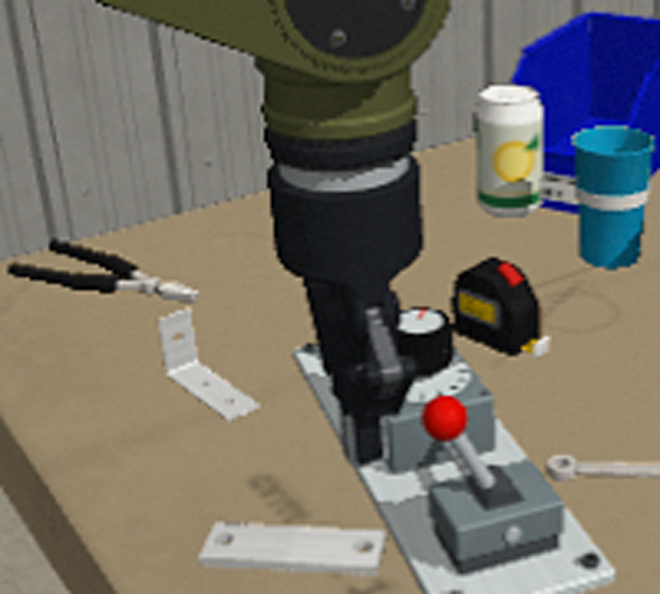

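The finger is in line with the ball on its −x side, so I'll push now.

>>> drive_tool(claw=[1,1,1,1,1,1,1,1,1], travel=[[10,0,0],[10,0,0],[10,0,0],[10,0,0],[10,0,0],[10,0,0],[10,0,0],[10,0,0],[0,0,0]], roll=[0,0,0,0,0,0,0,0,0])

```text
time: 18.58
ee_pos: [0.4813, -0.0874, 0.1063]
ee_rot: [-90.0, -0.0, -12.4]
ft_force: [-0.4, 0.2, 0.8]
grip_width: 0.0
```

>>> drive_tool(claw=[1,1,1], travel=[[3,0,0],[3,0,0],[0,0,0]], roll=[0,0,0])

```text
time: 18.95
ee_pos: [0.4864, -0.0885, 0.1063]
ee_rot: [-90.0, 0.0, -12.4]
ft_force: [-1.6, 0.4, -0.3]
grip_width: -0.0004
```

```bash
python3 st.py
python3 - <<'E'
from h import *
for n,b in (("scene",(90,270,100,300)),):
    c=arm.read_camera(n); cv2.imwrite(f"pics/{n}6.png",cv2.resize(c["frame"][b[0]:b[1],b[2]:b[3]],None,fx=3.3,fy=3.3,interpolation=cv2.INTER_CUBIC)[:600])
E
```

```text
18.95 [ 0.4864 -0.0885  0.1063] yaw [-90.     0.   -12.43] j6 -94.11 M [0.033 0.164 0.003] F [-1.6  0.4 -0.3] tau6 0.001 w -0.0003868641245730954
```

View pics/scene6.png

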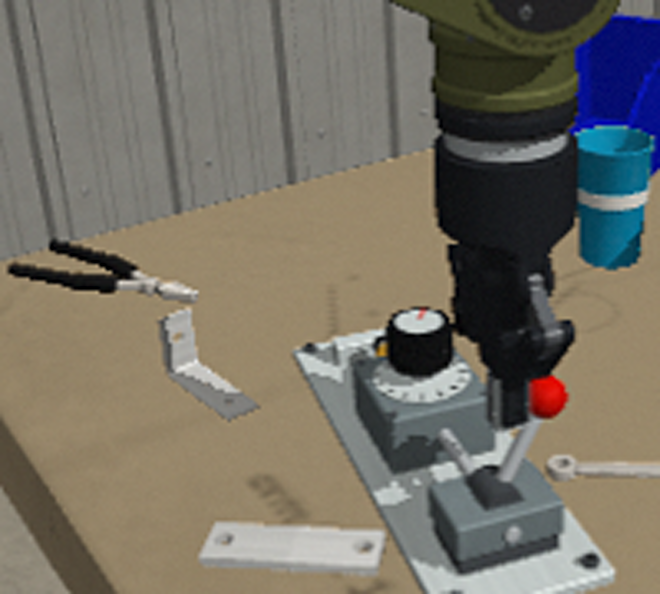

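The ball now stands over to the +x side at about (547,396), still in light contact with the finger. I'll continue in small steps until I feel the end stop.

>>> drive_tool(claw=[1,1], travel=[[3,0,0],[0,0,0]], roll=[0,0])

```text
time: 19.25
ee_pos: [0.4878, -0.0888, 0.106]
ee_rot: [-90.0, 0.3, -12.4]
ft_force: [-7.2, 0.8, 4.3]
grip_width: -0.0001
```

>>> drive_tool(claw=[1,1], travel=[[2,0,0],[0,0,0]], roll=[0,0])

```text
time: 19.5
ee_pos: [0.4881, -0.0888, 0.1059]
ee_rot: [-90.0, 0.6, -12.4]
ft_force: [-13.0, 2.7, 8.3]
grip_width: -0.0001
```

>>> drive_tool(claw=[1,1], travel=[[1.5,0,0],[0,0,0]], roll=[0,0])

```text
time: 19.75
ee_pos: [0.4883, -0.0888, 0.1059]
ee_rot: [-90.0, 0.8, -12.4]
ft_force: [-19.3, 3.0, 13.2]
grip_width: -0.0003
```

The force rises to 19 N with almost no motion, so the lever is at its end stop. I'll back off, lift and look.

>>> drive_tool(claw=[1,1,1,1,1,1,1,1,1,1,1,1], travel=[[-6,0,0],[-15,0,0],[-20,0,0],[0,-20,0],[0,-30,0],[0,-40,0],[-10,-30,-40],[-10,0,-50],[-10,0,-50],[-10,0,-50],[0,0,-40],[0,0,0]], roll=[0,0,0,0,0,0,0,0,0,0,0,0])

```text
time: 21.25
ee_pos: [0.3632, -0.2988, 0.2265]
ee_rot: [-90.0, -0.0, -12.6]
ft_force: [-0.1, 0.3, 0.4]
grip_width: 0.0001
```

```bash
python3 st.py
python3 - <<'E'
from fit import *
for n,b in (("top",(170,290,140,340)),("scene",(160,290,140,300))):
    c=arm.read_camera(n); cv2.imwrite(f"pics/{n}7.png",cv2.resize(c["frame"][b[0]:b[1],b[2]:b[3]],None,fx=4,fy=4,interpolation=cv2.INTER_CUBIC))
p=[.5059,.0393,-.2202]
for a in (.35,.5):
    P=f2w(p,[(70*np.sin(a),-130,44+70*np.cos(a))]); u=proj(ct,P)[0]; v=proj(cs,P)[0]; print(a,(u-[140,170])*4,(v-[140,160])*4)
E
```

```text
21.25 [ 0.3632 -0.2988  0.2265] yaw [-9.003e+01 -4.000e-02 -1.265e+01] j6 -123.33 M [ 0.006 -0.002 -0.041] F [-0.1  0.3  0.4] tau6 -0.126 w 7.433290380012596e-05
0.35 [670.51819867 231.13579094] [482.56330598 195.92340668]
0.5 [673.74434698 211.2641428 ] [500.65797098 199.30720184]
```

View pics/top7.png

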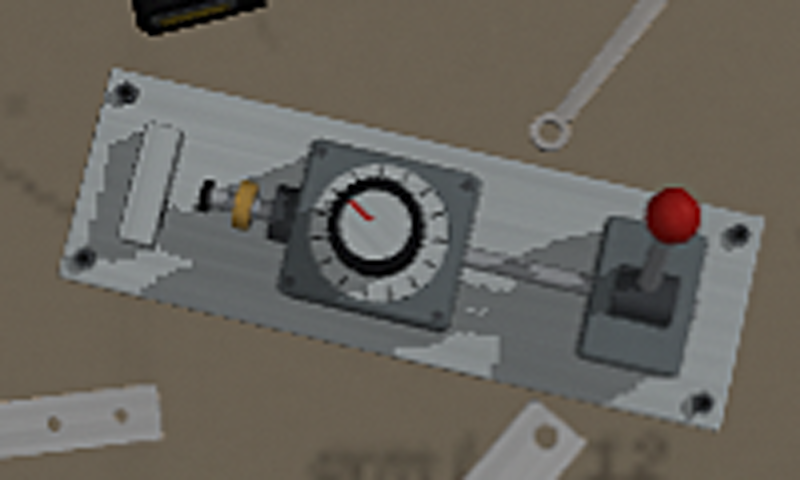

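View pics/scene7.png

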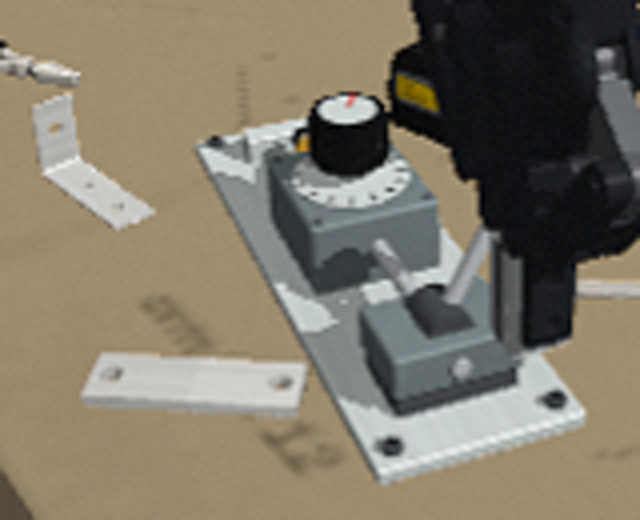

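Run:
```python
from fit import *
a=cv2.imread("pics/top0.png"); b=ct['frame']
t=lambda im:cv2.resize(im[205:235,182:212],None,fx=8,fy=8,interpolation=cv2.INTER_CUBIC)
def cen(im):
    m=cv2.cvtColor(im,cv2.COLOR_BGR2HSV)[205:235,182:215].astype(float); w=np.where((m[...,0]>8)&(m[...,0]<30)&(m[...,1]>110),m[...,1]-90,0)
    y,x=np.mgrid[205:235,182:215]; return (w*x).sum()/w.sum(),(w*y).sum()/w.sum()
ca,cb=cen(a),cen(b); print(ca,cb)
c,s=np.cos(-.2202),np.sin(-.2202)
d=ray(ct,cb,.035)-ray(ct,ca,.035); print('rod moved mm',(-s*d[0]+c*d[1])*1000)
def ptr(im):
    m=cv2.cvtColor(im,cv2.COLOR_BGR2HSV); y,x=np.mgrid[210:245,218:252]; k=m[210:245,218:252].astype(int)
    w=((k[...,0]<10)|(k[...,0]>170))*np.clip(k[...,1]-60,0,None); X=(w*x).sum()/w.sum();Y=(w*y).sum()/w.sum()
    q=ray(ct,(X,Y),.098)[:2]-[.5052,.0395]; return np.degrees(np.arctan2(q[1],q[0]))
print('pointer',ptr(a),ptr(b))
```

```text
(np.float64(202.4316083916084), np.float64(221.23244755244755)) (np.float64(200.31363256202954), np.float64(220.85670476721495))
rod moved mm 4.219563374330683
pointer 93.4059489647204 49.47700693644487
```

Rod net movement is about +4.2 mm, which is 2 clicks. The pointer moved about 44° clockwise, again 2 clicks. Both match 3 clicks home then 5 out. I'm handing in.

```bash
python3 -c "
from cell import arm
print(arm.sign_off())"
```

```text
the job is handed in; nothing more can be done
None
```

The length stop is set at the fifth click and the lock lever is over, handed in at about 21 s; the hand-in gave no verdict.

- **Winding home:** I turned the knob anticlockwise 72° (three clicks). I pushed about 7° further to feel the stop. Torque there rose steadily to about 0.28 N m with no drop, so I turned back to zero. From the torque ratio you gave, that is roughly 25–40 N on the boss, under the 60 N limit.
- **Setting:** I then turned clockwise 120° (five clicks). The knob was at rest in a valley with almost no torque on it, and I released it.
- **Locking:** I pushed the lever over until it met its end stop, with about 19 N and almost no further motion.
- **Last checks:**
    - The collar moved out a net 4.2 mm, against 4 mm expected.
    - The pointer moved about 44° clockwise, against 48° expected. That is within how well I can read it and points to two clicks net.
    - The red ball is within about 1 pixel of where the fully locked position should put it.
    - The bracket, plate and spanner look unmoved where they show in the pictures; the tape measure was partly out of view in the last ones. The arm is clear of everything.
- **One mismatch:** my first camera reading of the starting gap was about 4–5 mm rather than 6. That was too coarse to tell one click from the next, so I went by the stop I felt.

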